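Lock the levelled gel-casting platform and put the tray on it

TASK

The white gel-casting platform has just been levelled: lock its single front foot, at the end nearest the robot, by turning the black outer ring clockwise until it is snug on its seat, by feel, without letting the orange levelling knob in its middle turn along with it. Then set the pale blue casting tray gently on the platform, squarely inside the printed blue outline, and let go. Leave everything else on the bench where it is.

Things in the scene. Friction and masses are not known exactly. Their poses are not given: they have to be found in the camera images.
- platform: gel-casting platform, fixed: white plate 290 mm (its x) by 200 mm (its y), 12 mm thick, on three feet. Origin on the bench under its middle; plate top 42 mm above. The foot to lock is at x = -112, y = 0 mm (robot's end); the two alike at x = +118, y = +/-72 mm are already locked. A flat spirit level, 26 mm across, 5 mm high, sits on it at x = -112, y = +82 mm.
- lock_ring: the front foot's lock ring, the outer of the two concentric knobs: black knurled plastic, upright axis, grips as a 49 mm cylinder, from 2 to 18 mm above the plate. Origin on its axis at the plate's top, z up. Clockwise seen from above tightens; it turns but cannot shift.
- ring_centre (a point): middle of the lock ring, on its axis, 10 mm above the plate. The ring runs with an even drag of 0.16 N m against the turning; after 0.6 to 2.4 rad, different each time and not to be seen, it meets a spring washer and the torque climbs by about 2 N m per rad. Snug is 0.15 to 0.25 N m above the running drag; from 0.34 above it, the levelling knob is dragged along.
- level_knob: the levelling knob, the inner of the two: orange, fluted, 27 mm across (31 mm over its flutes), from 18 to 42 mm above the plate, straight above the lock ring on the same upright axis. Origin on the axis at the plate's top. Stiff in its thread (about 0.5 N m). Must stay as it was set.
- knob_mark (a point): outer end of the white line on top of the levelling knob, 12 mm from its axis, 42 mm above the plate's top; it shows how the knob is turned
- tray: gel-casting tray, loose, 120 to 180 g: pale blue open box 100 mm (its x) by 64 mm (its y) by 24 mm high, walls 5 mm, red caps on the short end walls. Origin in the middle of its underside. Grip it across the 64 mm from above.
- tray_mark (a point): middle of the blue outline printed on the platform, on the plate's top (42 mm above the bench). The outline is 116 mm along the platform's x by 80 mm along its y, inside; the tray's long side goes along the platform's x.
- tip_rack: bystander: red pipette-tip rack 120 x 85 x 44 mm, loose, origin in the middle of its underside, beside the platform on the side where the tray is not
- comb: bystander: dark grey gel comb lying flat, 78 x 31 x 5 mm, loose, origin near its middle
- tube_rack: bystander: yellow tube rack 55 x 150 mm, 44 mm high, loose, origin in the middle of its underside
- sample_box: bystander: small white freezer box with a green lid, 72 x 72 x 38 mm, loose, origin in the middle of its underside
Things that resemble listed ones, but are neither listed nor needed, are in the scene too. What is shaped like the tray but purple or yellow is not meant.

How it is judged:
By the outcome, as a careful person would: the job done as asked, in the order asked, and still so for the second after the job is handed in, with the robot touching nothing.
It also fails if it takes over 72 s, if anything falls off the work surface, if the arm or the gripper's body presses on something with over 40 N, if the wrist force passes 120 N, or if a joint passes its speed limit or range.

ROBOT

A 6-joint arm with a two-finger parallel gripper is mounted at the origin on the work surface. World frame = base frame: x ahead of the robot, y to its left, z up, the work surface at z = 0. Lengths are in m, angles in rad, forces in N, time in s.
With the tool pointing down it reaches from about 0.25 to 0.725 m from the base axis. Payload 4 kg.
Tool frame: the origin (TCP) lies at the very end of the fingers, on their centre line; the grasp point (between the pads) lies 19 mm behind it; z points along the fingers, y is the line along which they close (so a half turn about z gives the same grasp; the last joint's range is limited). The gripper opens to 85 mm and grips with 20 to 120 N. Pads are 22 mm wide; open, the fingers measure 114 mm over their backs; the gripper's body (76 mm by 85 mm) begins 54 mm behind the grasp point. The pads swing forward as they close: fully open they stand 13 mm farther back than shut.
Start: joints at [1.268, 0.241, 0.005, 1.335, 0, 1.571], TCP at [0.149, 0.477, 0.231] pointing down, gripper open.
Joint ranges: [-2.72, 2.72], [-1.05, 1.87], [-1.09, 1.28], [-1.99, 2.15], [-1.42, 1.44], [-3.14, 3.14]. Speed limits (rad/s): [2.79, 2.79, 3.14, 3.14, 3.14, 3.14].

INTERFACE

Orientations are given as a unit quaternion [x, y, z, w].
In Python, from workcell import bot, vision, workorder, boxes_of gives the robot as it stands.
- The arm moves only by the tool send_rows, never from a script. Its argument "motion" is text: rows parted by semicolons, each of 5 numbers parted by spaces: the closure, from -1 (fully open) to 1 (shut), so that 0 is half open, then the shift along the tool's x, y, z in cm, then the turn about the tool's z in rad. In form: claw x y z twist; .... A call has 1 to 5 rows; each row is the pose to reach, as a shift and turn from the pose commanded when the call began, along the tool's axes at that moment; what a row does not reach only later rows make up. A row lasts 1/10 s, in which the tool goes at most 50 mm and 8.59 degrees, less where a joint would pass 70% of its speed; a pose out of reach is approached as far as the arm can. A call with a gripper value outside its range is refused whole. The fingers move at their own pace and stop on an object; the grip force is fixed at half the most. Time passes only in rows, so rows that repeat a pose let the fingers close. It gives the time, the measured TCP pose, the force, the opening and the grip force at its end, in the units of the state.
- bot.get_obs(): the state, without advancing time (a new reading comes with each control period).
- vision.camera(name): name is "scene" or "top"; returns the picture (420x560x3 uint8, red, green, blue); there is no depth.
- vision.camera_model(name): a dict with "fov_y" (degrees; the focal length in pixels is half the picture's height over the tangent of half this angle, whatever the lens; pixels are square), "cx", "cy" (the principal point, pixels), "world_from_camera" (4x4, takes a point from camera to world coordinates). Camera axes: x right, y down, z forward; pixel columns grow to the right and rows downward; lengths in m; the calibration is good to about 2 mm. A picture is of the moment at which its call begins. camera_model takes no time and is no camera call.
- workorder.job_done(): hands the job in; it is judged then, once.
Trained networks look in the newest picture that a camera, given by its name, has taken for a name from the list of things; names that differ only in an ending like _2 or _b are one class to them, and where a whole thing is asked for, a point or a joint stands for the part that bears it (a point fixed in the world has none). Each returns a list of dicts, best first, with "conf" (0 to 1); they miss things now and then, are a little off and sometimes report something else, mostly with a low value. They report only what shows in the picture. A call takes as long as a camera call. They do not tell look-alikes from the thing itself.
- boxes_of(camera, target): "rect" ([centre column, centre row, width, height] in pixels, round what is visible of it).
The state is a dict: "clock": time; "joint_pos": joint angles; "joint_vel": joint speeds; "tau": joint torques, N m; "eef_pos": TCP position; "tool_rot": TCP orientation; "ft_force": force on the tool from outside, world axes, zero at the start; "ft_torque": the same for the moment, N m; "grip_width": finger opening in m; "grasp_force": force on a finger pad.
Only numpy, scipy, OpenCV 4.12 (cv2) and the standard library are available. Lean on these libraries where they do the work, as an engineer would, in place of code of your own. Each camera call takes 0.05 s, during which the arm holds its last target. There are 200 camera calls.

## Working session

There is one attempt and no reset: what is moved stays moved. The work goes in short steps, Python scripts to look and compute and a tool call to move; the robot and the scene stay as the last step left them, time stands still between calls to the robot, and variables do not carry over. Pictures are saved under pics/ and viewed, at most 10 in all, crops included, and the job is handed in when it is done.

Besides the shell and the picture viewer there is one more tool, called after "Call:" by a JSON object that holds its "op" and its "data", one argument or row to a line. send_rows: Moves the arm, as the interface text tells. Its arguments: {"type":"object","properties":{"motion":{"type":"string"}},"required":["motion"]}

```bash
ls; mkdir -p pics; python3 - <<'E'
from workcell import bot, vision, workorder, boxes_of
import cv2,numpy as np
for c in ["scene","top"]:
    im=vision.camera(c); cv2.imwrite(f"pics/{c}0.png",im[:,:,::-1])
    m=vision.camera_model(c); print(c,m["fov_y"],m["cx"],m["cy"],np.round(m["world_from_camera"],4).tolist())
    for n in ["platform","lock_ring","level_knob","tray"]:
        print(n,[(np.round(b["rect"]).tolist(),round(b["conf"],2)) for b in boxes_of(c,n)][:4])
o=bot.get_obs(); print(o)
E
```

```text
pics
scene 55.742357174416114 273.7990951792014 207.28559752085332 [[0.128, 0.5671, -0.8137, 1.2784], [0.9916, -0.0872, 0.0953, -0.1465], [-0.0169, -0.819, -0.5735, 0.6123], [0.0, 0.0, 0.0, 1.0]]
platform [([287.0, 238.0, 98.0, 99.0], 0.95)]
lock_ring [([292.0, 199.0, 24.0, 15.0], 0.55), ([186.0, 216.0, 39.0, 35.0], 0.3)]
level_knob [([290.0, 198.0, 18.0, 22.0], 0.64)]
tray [([187.0, 217.0, 34.0, 36.0], 0.88), ([198.0, 187.0, 44.0, 31.0], 0.84), ([185.0, 255.0, 52.0, 30.0], 0.74), ([137.0, 200.0, 48.0, 27.0], 0.58)]
top 48.71437268836237 287.64856014162694 207.45489383403444 [[-0.0262, -0.9863, 0.1632, 0.3142], [-0.9996, 0.028, 0.0084, -0.0657], [-0.0128, -0.1629, -0.9866, 1.2764], [0.0, 0.0, 0.0, 1.0]]
platform [([279.0, 191.0, 87.0, 115.0], 0.91), ([432.0, 199.0, 29.0, 26.0], 0.16)]
lock_ring [([270.0, 229.0, 12.0, 20.0], 0.69)]
level_knob [([268.0, 230.0, 19.0, 20.0], 0.69)]
tray [([365.0, 187.0, 44.0, 29.0], 0.98), ([421.0, 272.0, 42.0, 32.0], 0.97), ([370.0, 237.0, 36.0, 40.0], 0.96), ([365.0, 297.0, 42.0, 40.0], 0.76)]
{'clock': 0.5, 'joint_pos': array([ 1.26798217e+00,  2.40672678e-01,  4.93775540e-03,  1.33517699e+00,
       -6.45883812e-06,  1.57079370e+00]), 'joint_vel': array([-0.00019241, -0.00079652,  0.00301219, -0.00302605,  0.00185811,
        0.00035406]), 'tau': array([-3.40235529e-04, -3.71859598e+01,  2.52460974e+01,  2.80353379e-03,
       -8.99618453e-05, -3.43752291e-06]), 'eef_pos': array([0.14909897, 0.47722865, 0.23124632]), 'tool_rot': array([ 1.50827964e-01,  9.88560024e-01, -5.76173610e-05, -5.52423908e-06]), 'ft_force': array([ 0.1588024 , -0.18163017,  0.51443256]), 'ft_torque': array([ 0.0224513 ,  0.03300208, -0.02485705]), 'grasp_force': 0.0, 'grip_width': 0.08524275802710211}
```

```bash
python3 - <<'E'
import cv2,numpy as np
t=cv2.imread("pics/top0.png")[120:340,200:480]
cv2.imwrite("pics/top0c.png",cv2.resize(t,None,fx=2.8,fy=2.7,interpolation=cv2.INTER_CUBIC))
E
```

```text
(no output)
```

View pics/top0c.png

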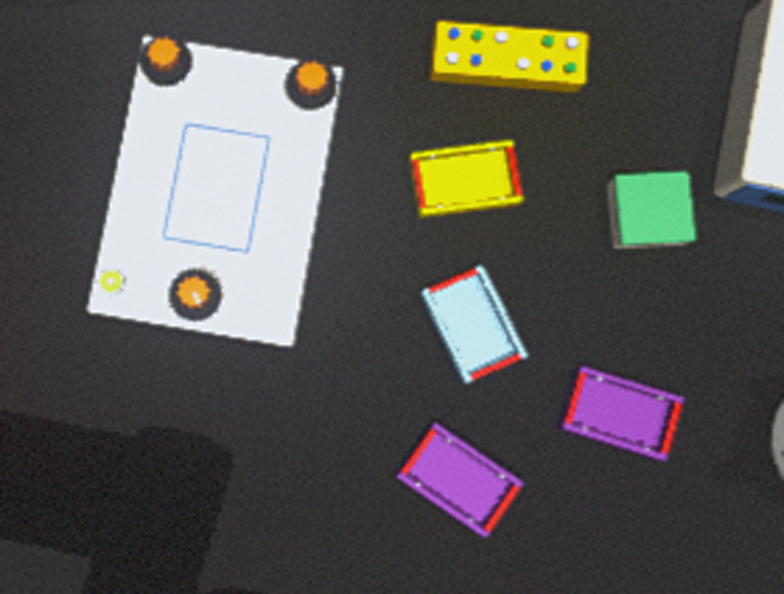

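View pics/scene0.png

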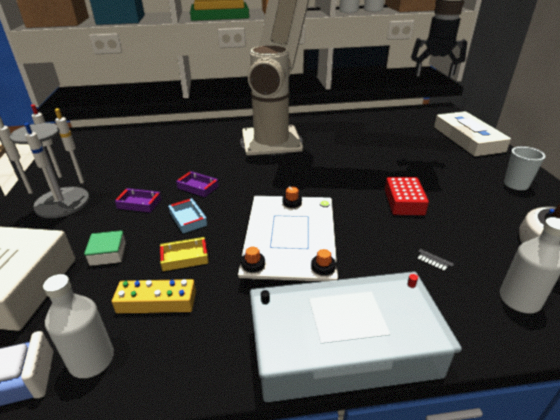

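The top crop shows the pale blue tray at full-picture (369,240). The look-alikes are purple trays at (365,297) and (421,272), and a yellow one at (365,187). Only the pale blue one fits the description, and this enlarged crop confirms it. The front foot is at (270,228), with the outline around (277,190).

```bash
cat > h.py <<'E'
import cv2,numpy as np
from workcell import vision
def proj(c,P):
    m=vision.camera_model(c);T=np.linalg.inv(m["world_from_camera"]);f=210/np.tan(np.radians(m["fov_y"]/2))
    q=np.atleast_2d(P)@T[:3,:3].T+T[:3,3];return np.c_[f*q[:,0]/q[:,2]+m["cx"],f*q[:,1]/q[:,2]+m["cy"]]
def ray(c,px,z):
    m=vision.camera_model(c);T=np.array(m["world_from_camera"]);f=210/np.tan(np.radians(m["fov_y"]/2))
    px=np.atleast_2d(px).astype(float);d=np.c_[(px[:,0]-m["cx"])/f,(px[:,1]-m["cy"])/f,np.ones(len(px))]@T[:3,:3].T
    return (T[:3,3]+d*((z-T[2,3])/d[:,2:]))
def quad(mask):
    cs,_=cv2.findContours(mask.astype(np.uint8),cv2.RETR_EXTERNAL,cv2.CHAIN_APPROX_NONE)
    c=max(cs,key=cv2.contourArea);return c
def blob(mask,near,r=40):
    n,l,s,ce=cv2.connectedComponentsWithStats(mask.astype(np.uint8));i=[k for k in range(1,n) if s[k,4]>5 and np.hypot(*(ce[k]-near))<r]
    k=max(i,key=lambda k:s[k,4]);return l==k,ce[k],s[k,4]
E
cat > m1.py <<'E'
from h import *
im={c:cv2.imread(f"pics/{c}0.png").astype(int) for c in("top","scene")}
k=lambda p:(200+np.array(p)[:,0]/2.8,120+np.array(p)[:,1]/2.7)
pc=np.c_[k([(145,37),(342,67),(295,346),(88,312)])]
oc=np.c_[k([(186,124),(270,136),(248,252),(164,238)])]
for n,q,z in(("plate",pc,.042),("outline",oc,.042)):
    P=ray("top",q,z)[:,:2];print(n,np.round(P,4).tolist(),"mid",P.mean(0).round(4),"sides",[round(float(np.hypot(*(P[i]-P[i-1]))),4) for i in range(4)])
    e=(P[0]+P[1]-P[2]-P[3]);print(" yaw",np.arctan2(e[1],e[0]))
for c,near,nt in(("top",(268,227),(369,240)),("scene",(291,196),(187,216))):
    B,G,R=[im[c][:,:,i] for i in range(3)]
    m,ce,a=blob((R>150)&(R-B>80)&(G<190)&(R-G>40),near,15);print(c,"orange",ce,a,ray(c,ce,.042+.036).round(4))
    m,ce,a=blob((B>130)&(G>130)&(B-R>15),nt,15);r=cv2.minAreaRect(np.argwhere(m)[:,::-1].astype(np.float32));print(c,"blue",ce,a,r)
    Q=ray(c,cv2.boxPoints(r),.024);print(Q.round(4).tolist(),ray(c,ce,.012).round(4))
E
python3 m1.py
```

```text
plate [[0.7283, 0.0387], [0.6905, -0.1549], [0.4074, -0.0994], [0.4464, 0.0971]] mid [ 0.5682 -0.0296] sides [0.2879, 0.1973, 0.2885, 0.2003]
 yaw -0.198759897203371
outline [[0.6352, -0.0002], [0.6203, -0.0819], [0.5022, -0.0573], [0.5186, 0.0233]] mid [ 0.5691 -0.029 ] sides [0.1189, 0.0831, 0.1206, 0.0822]
 yaw -0.2018660360267689
top orange [268.5483871  227.51612903] 93 [[ 0.4609 -0.0045  0.078 ]]
top blue [368.80151707 239.40581542] 791 ((369.0821228027344, 239.46170043945312), (37.878456115722656, 24.406532287597656), 64.98310089111328)
[[0.4615, -0.2228, 0.024], [0.4881, -0.2842, 0.024], [0.3938, -0.3219, 0.024], [0.3679, -0.2611, 0.024]] [[ 0.4288 -0.2738  0.012 ]]
scene orange [291.85714286 190.01587302] 63 [[ 0.4527 -0.0035  0.078 ]]
scene blue [184.02572347 214.5755627 ] 311 ((183.19410705566406, 211.37646484375), (26.000112533569336, 20.017786026000977), 57.528804779052734)
[[0.3948, -0.3224, 0.024], [0.3493, -0.2812, 0.024], [0.4571, -0.2408, 0.024], [0.4955, -0.2803, 0.024]] [[ 0.4241 -0.2805  0.012 ]]
```

```bash
cat >> h.py <<'E'
from scipy.spatial.transform import Rotation as Ro
def shift(o,target,theta):
    R=Ro.from_quat(o["tool_rot"]).as_matrix();s=R.T@(np.array(target)-o["eef_pos"])*100
    th=np.arctan2(R[1,1],R[0,1]);d=(th-theta+np.pi/2)%np.pi-np.pi/2   # + twist = clockwise from above
    return s.round(2),"th",round(th,3),"twist",round(d,3)
def cyl(c,x,y,r,z0,z1):
    a=np.linspace(0,2*np.pi,40);P=np.vstack([np.c_[x+r*np.cos(a),y+r*np.sin(a),0*a+z] for z in(z0,z1)])
    return cv2.convexHull((proj(c,P)*8).astype(np.float32)).astype(np.int32)
E
cat > m2.py <<'E'
from h import *
from scipy.optimize import minimize
from workcell import bot
for c,box in(("top",(245,205,295,250)),("scene",(265,178,318,212))):
    im=cv2.imread(f"pics/{c}0.png").astype(float);x0,y0,x1,y1=box
    big=cv2.resize(im[y0:y1,x0:x1],None,fx=8,fy=8,interpolation=cv2.INTER_CUBIC)
    B,G,R=big[...,0],big[...,1],big[...,2]
    m=((B<125)).astype(np.uint8)
    Pl=[(.7283,.0387),(.6905,-.1549),(.4074,-.0994),(.4464,.0971)]
    pm=np.zeros_like(m);q=((proj(c,[(*p,.042) for p in Pl])-(x0,y0))*8).astype(np.int32);cv2.fillPoly(pm,[q],1)
    orange=(R-B>70).astype(np.uint8)
    def cost(p):
        s=np.zeros_like(m);k=np.zeros_like(m);off=np.array([x0,y0])*8
        cv2.fillPoly(s,[cyl(c,*p,.0245,.044,.060)-off],1);cv2.fillPoly(k,[cyl(c,*p,.0142,.060,.084)-off],1)
        s|=k;v=cv2.erode(pm,np.ones((9,9)))|s
        return ((s!=m)&(v>0)).sum()+(k!=orange).sum()
    best=min(((cost((x,y)),x,y) for x in np.arange(.445,.475,.001) for y in np.arange(-.02,.01,.001)))
    print(c,best,m.sum(),orange.sum())
o=bot.get_obs();print(shift(o,(.459,-.006,.16),1.371))
E
python3 m2.py
```

```text
top (np.int64(2628), np.float64(0.46), np.float64(-0.005999999999999988)) 40009 6140Traceback (most recent call last):
  File "m2.py", line 17, in <module>
    best=min(((cost((x,y)),x,y) for x in np.arange(.445,.475,.001) for y in np.arange(-.02,.01,.001)))
  File "m2.py", line 17, in <genexpr>
    best=min(((cost((x,y)),x,y) for x in np.arange(.445,.475,.001) for y in np.arange(-.02,.01,.001)))
               ~~~~^^^^^^^
  File "m2.py", line 14, in cost
    cv2.fillPoly(s,[cyl(c,*p,.0245,.044,.060)-off],1);cv2.fillPoly(k,[cyl(c,*p,.0142,.060,.084)-off],1)
                    ~~~^^^^^^^^^^^^^^^^^^^^^^
  File "h.py", line 23, in cyl
    return cv2.convexHull((proj(c,P)*8).astype(np.float32)).astype(np.int32)
                           ~~~~^^^^^
  File "h.py", line 4, in proj
    m=vision.camera_model(c);T=np.linalg.inv(m["world_from_camera"]);f=210/np.tan(np.radians(m["fov_y"]/2))
ValueError: time passes only in moves, steps and waits
```

```bash
sed -i 's/^from workcell import vision/from workcell import vision as _v\nimport functools,types\nvision=types.SimpleNamespace(camera_model=functools.lru_cache(None)(_v.camera_model),camera=_v.camera)/' h.py
python3 m2.py
```

```text
top (np.int64(2628), np.float64(0.46), np.float64(-0.005999999999999988)) 40009 6140
scene (np.int64(2206), np.float64(0.461), np.float64(-0.003999999999999986)) 76690 9201
(array([-43.99, -36.88,   7.13]), 'th', np.float64(1.268), 'twist', np.float64(-0.103))
```

Call:
{"op": "send_rows", "data": {
  "motion": "-1 -19 -16 0 -0.1; -1 -19 -16 0 -0.1; -1 -19 -16 0 -0.1; -1 -19 -16 0 -0.1; -1 -19 -16 0 -0.1"
}}

```text
clock: 1.0
eef_pos: [0.2834, 0.2662, 0.2315]
tool_rot: [0.101, 0.995, 0.0, 0.0]
ft_force: [1.4, 0.7, 0.4]
grip_width: 0.0852
grasp_force: 0.0
```

Call:
{"op": "send_rows", "data": {
  "motion": "-1 -22.9 -23.2 0 0; -1 -22.9 -23.2 0 0; -1 -22.9 -23.2 0 0; -1 -22.9 -23.2 0 0; -1 -22.9 -23.2 0 0"
}}

```text
clock: 1.5
eef_pos: [0.4198, 0.0563, 0.2317]
tool_rot: [0.101, 0.995, 0.0, 0.001]
ft_force: [0.7, 1.4, 1.1]
grip_width: 0.0856
grasp_force: 0.0
```

```bash
python3 -c "
from h import *
from workcell import bot
o=bot.get_obs();print(o['clock'],o['eef_pos'],o['joint_pos'].round(3),o['ft_torque']);print(shift(o,(.460,-.0055,.047),1.371))"
```

```text
1.5 [0.41979992 0.05627365 0.23169897] [ 0.133  0.088 -0.179  1.303  0.     0.336] [ 0.01476416 -0.03365832  0.0067739 ]
(array([-5.16, -5.25, 18.47]), 'th', np.float64(1.368), 'twist', np.float64(-0.003))
```

Call:
{"op": "send_rows", "data": {
  "motion": "-1 -5.1 -5.2 0 0; -1 -5.1 -5.2 0 0; -1 -5.1 -5.2 4.9 0; -1 -5.1 -5.2 9 0; -1 -5.1 -5.2 9 0"
}}

```text
clock: 2.0
eef_pos: [0.4535, -0.0034, 0.1363]
tool_rot: [0.102, 0.995, -0.001, -0.006]
ft_force: [-1.1, -0.4, 0.2]
grip_width: 0.0853
grasp_force: 0.0
```

```bash
cat > s.py <<'E'
from h import *
from workcell import bot
import sys
o=bot.get_obs();print(o['clock'],o['eef_pos'].round(4),o['joint_pos'].round(3),'F',o['ft_force'].round(2),'M',o['ft_torque'].round(3),'tau6',o['tau'][5].round(3),o['grip_width'].round(4))
if len(sys.argv)>1:print(shift(o,[float(v) for v in sys.argv[1:4]],float(sys.argv[4])))
E
python3 s.py .460 -.0055 .046 1.371
```

```text
Traceback (most recent call last):
  File "s.py", line 4, in <module>
    o=bot.get_obs();print(o['clock'],o['eef_pos'].round(4),o['joint_pos'].round(3),'F',o['ft_force'].round(2),'M',o['ft_torque'].round(3),'tau6',o['tau'][5].round(3),o['grip_width'].round(4))
                                                                                                                                                                      ^^^^^^^^^^^^^^^^^^^^^
AttributeError: 'float' object has no attribute 'round'
```

Call:
{"op": "send_rows", "data": {
  "motion": "-1 0 0 3 0; -1 0 0 3 0; -1 0 0 3 0; -1 0 0 3 0"
}}

```text
clock: 2.4
eef_pos: [0.46, -0.0028, 0.1136]
tool_rot: [0.101, 0.995, 0.0, 0.002]
ft_force: [-0.2, 0.1, -0.4]
grip_width: 0.0854
grasp_force: 0.0
```

```bash
sed -i "s/o\['grip_width'\].round(4)/round(o['grip_width'],4)/" s.py; python3 s.py .460 -.0055 .046 1.371; python3 -c "
from h import *
for c in('top','scene'):cv2.imwrite(f'pics/{c}1.png',vision.camera(c)[:,:,::-1])
a=cv2.imread('pics/scene1.png')[130:250,220:360];cv2.imwrite('pics/s1c.png',cv2.resize(a,None,fx=5,fy=5,interpolation=cv2.INTER_CUBIC))"
```

```text
2.4 [ 0.46   -0.0028  0.1136] [-0.006  0.25  -0.307  1.01   0.     0.196] F [-0.15  0.07 -0.4 ] M [ 0.033 -0.065  0.002] tau6 -0.0 0.0854
(array([-0.03, -0.27,  6.76]), 'th', np.float64(1.368), 'twist', np.float64(-0.003))
```

View pics/s1c.png

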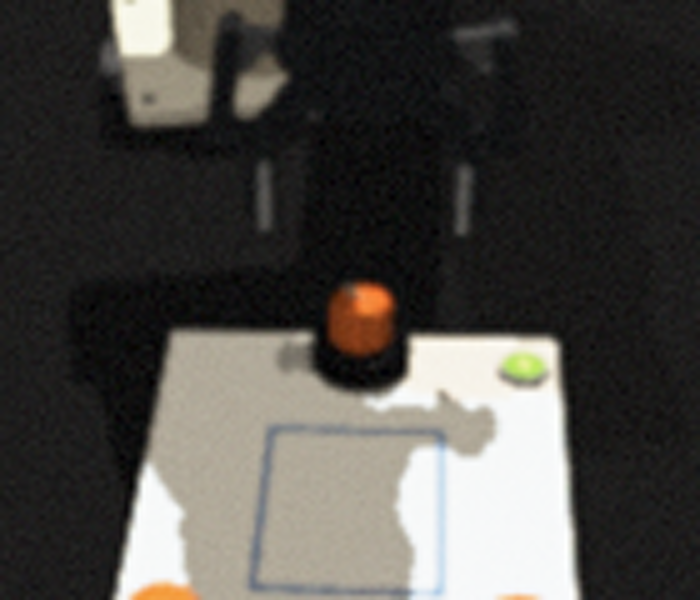

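The scene crop shows the open fingers (columns about 264 and 463) straddling the orange knob (column 362), so they are centred to within about 1 mm. I'll descend.

Call:
{"op": "send_rows", "data": {
  "motion": "-1 0 -0.15 3 0; -1 0 -0.15 5 0; -1 0 -0.15 6.4 0; -1 0 -0.15 6.4 0; -1 0 -0.15 6.4 0"
}}

```text
clock: 3.0
eef_pos: [0.4587, -0.0044, 0.0482]
tool_rot: [0.101, 0.995, 0.0, 0.001]
ft_force: [0.3, -0.3, 0.5]
grip_width: 0.0854
grasp_force: 0.0
```

```bash
python3 s.py .460 -.0045 .046 1.371
```

```text
3.0 [ 0.4587 -0.0044  0.0482] [-0.01   0.331 -0.395  0.843 -0.     0.193] F [ 0.32 -0.25  0.49] M [ 0.039 -0.023 -0.047] tau6 -0.0 0.0854
(array([-0.13,  0.02,  0.22]), 'th', np.float64(1.368), 'twist', np.float64(-0.003))
```

Call:
{"op": "send_rows", "data": {
  "motion": "-0.3 0 0 0 0; -0.3 0 0 0 0; -0.3 0 0 0 0; -0.18 0 0 0 0; -0.18 0 0 0 0"
}}

```text
clock: 3.5
eef_pos: [0.4586, -0.0042, 0.0477]
tool_rot: [0.101, 0.995, 0.0, 0.0]
ft_force: [-0.2, 1.0, 0.2]
grip_width: 0.0503
grasp_force: 0.5
```

```bash
python3 s.py .460 -.0045 .046 1.371
```

```text
3.5 [ 0.4586 -0.0042  0.0477] [-0.01   0.332 -0.396  0.842  0.001  0.193] F [-0.18  0.98  0.15] M [ 0.225 -0.083  0.014] tau6 -0.006 0.0503
(array([-0.15,  0.  ,  0.17]), 'th', np.float64(1.368), 'twist', np.float64(-0.003))
```

Call:
{"op": "send_rows", "data": {
  "motion": "-0.25 -0.1 0.07 0.3 0; -0.25 -0.1 0.07 0.3 0; 1 -0.1 0.07 0.3 0; 1 -0.1 0.07 0.3 0; 1 -0.1 0.07 0.3 0"
}}

```text
clock: 4.0
eef_pos: [0.459, -0.0036, 0.0445]
tool_rot: [0.101, 0.995, 0.0, -0.0]
ft_force: [-2.3, 2.2, 4.9]
grip_width: 0.0469
grasp_force: 61.1
```

```bash
python3 s.py .460 -.0045 .046 1.371
```

```text
4.0 [ 0.459  -0.0036  0.0445] [-0.008  0.338 -0.398  0.836  0.001  0.194] F [-2.3   2.25  4.94] M [ 0.499  0.408 -0.007] tau6 -0.033 0.0469
(array([-0.12, -0.07, -0.15]), 'th', np.float64(1.368), 'twist', np.float64(-0.003))
```

Call:
{"op": "send_rows", "data": {
  "motion": "1 0 0 0 0.09; 1 0 0 0 0.18; 1 0 0 0 0.27; 1 0 0 0 0.36; 1 0 0 0 0.45"
}}

```text
clock: 4.5
eef_pos: [0.4591, -0.0035, 0.0445]
tool_rot: [0.322, 0.947, 0.0, -0.0]
ft_force: [-1.9, 2.0, 5.8]
grip_width: 0.0469
grasp_force: 60.9
```

```bash
python3 s.py
```

```text
4.5 [ 0.4591 -0.0035  0.0445] [-0.008  0.338 -0.398  0.835  0.001  0.647] F [-1.88  2.04  5.77] M [0.475 0.336 0.214] tau6 -0.518 0.0469
```

Call:
{"op": "send_rows", "data": {
  "motion": "1 0 0 0 0; 1 0 0 0 0; 1 0 0 0 0"
}}

```text
clock: 4.8
eef_pos: [0.4591, -0.0036, 0.0445]
tool_rot: [0.32, 0.948, 0.0, -0.0]
ft_force: [-2.2, 3.3, 5.8]
grip_width: 0.0465
grasp_force: 61.0
```

```bash
python3 s.py
```

```text
4.8 [ 0.4591 -0.0036  0.0445] [-0.008  0.338 -0.398  0.835  0.001  0.642] F [-2.18  3.31  5.76] M [ 0.61   0.398 -0.124] tau6 -0.159 0.0465
```

Call:
{"op": "send_rows", "data": {
  "motion": "1 0 0 0 0.02; 1 0 0 0 0.04; 1 0 0 0 0.06"
}}

```text
clock: 5.1
eef_pos: [0.4591, -0.0035, 0.0445]
tool_rot: [0.348, 0.938, 0.0, -0.0]
ft_force: [-2.3, 2.9, 5.1]
grip_width: 0.0468
grasp_force: 61.0
```

```bash
cat > r.py <<'E'
from workcell import bot
o=bot.get_obs();print(o['clock'],'q6',o['joint_pos'][5].round(4),'F',o['ft_force'].round(1),'Mz',o['ft_torque'][2].round(3),'tau6',o['tau'][5].round(3))
E
python3 r.py
```

```text
5.1 q6 0.7023 F [-2.3  2.9  5.1] Mz 0.216 tau6 0.009
```

Call:
{"op": "send_rows", "data": {
  "motion": "1 0 0 0 0.02; 1 0 0 0 0.04"
}}

```text
clock: 5.3
eef_pos: [0.4591, -0.0035, 0.0445]
tool_rot: [0.367, 0.93, 0.0, -0.0]
ft_force: [-1.9, 3.1, 5.3]
grip_width: 0.0468
grasp_force: 61.0
```

```bash
python3 r.py
```

```text
5.3 q6 0.7424 F [-1.9  3.1  5.3] Mz 0.143 tau6 0.009
```

Call:
{"op": "send_rows", "data": {
  "motion": "1 0 0 0 0.02; 1 0 0 0 0.04"
}}

```text
clock: 5.5
eef_pos: [0.4591, -0.0035, 0.0445]
tool_rot: [0.385, 0.923, 0.0, -0.0]
ft_force: [-2.1, 3.9, 5.0]
grip_width: 0.0468
grasp_force: 61.0
```

```bash
python3 r.py
```

```text
5.5 q6 0.7824 F [-2.1  3.9  5. ] Mz 0.155 tau6 0.01
```

Call:
{"op": "send_rows", "data": {
  "motion": "1 0 0 0 0.02; 1 0 0 0 0.04"
}}

```text
clock: 5.7
eef_pos: [0.4591, -0.0035, 0.0445]
tool_rot: [0.403, 0.915, 0.0, -0.0]
ft_force: [-1.7, 3.8, 6.2]
grip_width: 0.0467
grasp_force: 61.0
```

```bash
python3 r.py
```

```text
5.7 q6 0.8224 F [-1.7  3.8  6.2] Mz 0.188 tau6 0.009
```

Call:
{"op": "send_rows", "data": {
  "motion": "1 0 0 0 0.02; 1 0 0 0 0.04"
}}

```text
clock: 5.9
eef_pos: [0.4591, -0.0035, 0.0445]
tool_rot: [0.422, 0.907, 0.0, -0.0]
ft_force: [-1.8, 3.2, 4.8]
grip_width: 0.0468
grasp_force: 61.0
```

```bash
python3 r.py
```

```text
5.9 q6 0.8624 F [-1.8  3.2  4.8] Mz 0.199 tau6 0.009
```

Call:
{"op": "send_rows", "data": {
  "motion": "1 0 0 0 0.02; 1 0 0 0 0.04"
}}

```text
clock: 6.1
eef_pos: [0.4591, -0.0035, 0.0445]
tool_rot: [0.44, 0.898, 0.0, -0.0]
ft_force: [-2.5, 2.7, 4.9]
grip_width: 0.0467
grasp_force: 61.0
```

```bash
python3 r.py
```

```text
6.1 q6 0.9024 F [-2.5  2.7  4.9] Mz 0.163 tau6 0.009
```

Call:
{"op": "send_rows", "data": {
  "motion": "1 0 0 0 0.02; 1 0 0 0 0.04"
}}

```text
clock: 6.3
eef_pos: [0.4591, -0.0035, 0.0445]
tool_rot: [0.458, 0.889, 0.0, -0.0]
ft_force: [-1.6, 3.0, 5.6]
grip_width: 0.0465
grasp_force: 61.0
```

```bash
python3 r.py
```

```text
6.3 q6 0.9424 F [-1.6  3.   5.6] Mz 0.156 tau6 0.009
```

Call:
{"op": "send_rows", "data": {
  "motion": "1 0 0 0 0.02; 1 0 0 0 0.045"
}}

```text
clock: 6.5
eef_pos: [0.4591, -0.0035, 0.0445]
tool_rot: [0.478, 0.879, 0.0, -0.0]
ft_force: [-1.9, 2.6, 4.7]
grip_width: 0.0468
grasp_force: 61.0
```

```bash
python3 r.py
```

```text
6.5 q6 0.9875 F [-1.9  2.6  4.7] Mz 0.145 tau6 -0.046
```

Call:
{"op": "send_rows", "data": {
  "motion": "1 0 0 0 0.02; 1 0 0 0 0.045"
}}

```text
clock: 6.7
eef_pos: [0.4591, -0.0035, 0.0445]
tool_rot: [0.497, 0.868, 0.0, -0.0]
ft_force: [-1.9, 2.8, 5.5]
grip_width: 0.0467
grasp_force: 61.0
```

```bash
python3 r.py
```

```text
6.7 q6 1.0325 F [-1.9  2.8  5.5] Mz 0.204 tau6 -0.046
```

Call:
{"op": "send_rows", "data": {
  "motion": "1 0 0 0 0.02; 1 0 0 0 0.04"
}}

```text
clock: 6.9
eef_pos: [0.4591, -0.0035, 0.0445]
tool_rot: [0.514, 0.858, 0.0, -0.0]
ft_force: [-1.0, 3.1, 5.3]
grip_width: 0.0471
grasp_force: 61.0
```

```bash
python3 r.py
```

```text
6.9 q6 1.0724 F [-1.   3.1  5.3] Mz 0.188 tau6 0.01
```

Call:
{"op": "send_rows", "data": {
  "motion": "1 0 0 0 0.02; 1 0 0 0 0.04"
}}

```text
clock: 7.1
eef_pos: [0.4591, -0.0035, 0.0445]
tool_rot: [0.531, 0.847, 0.0, -0.0]
ft_force: [-2.3, 2.4, 5.3]
grip_width: 0.0468
grasp_force: 60.9
```

```bash
python3 r.py
```

```text
7.1 q6 1.1124 F [-2.3  2.4  5.3] Mz 0.187 tau6 0.009
```

Call:
{"op": "send_rows", "data": {
  "motion": "1 0 0 0 0.02; 1 0 0 0 0.04"
}}

```text
clock: 7.3
eef_pos: [0.4592, -0.0035, 0.0445]
tool_rot: [0.548, 0.836, 0.0, -0.0]
ft_force: [-1.5, 3.1, 5.8]
grip_width: 0.0468
grasp_force: 60.9
```

```bash
python3 r.py
```

```text
7.3 q6 1.1523 F [-1.5  3.1  5.8] Mz 0.215 tau6 0.028
```

Call:
{"op": "send_rows", "data": {
  "motion": "1 0 0 0 0.02; 1 0 0 0 0.04"
}}

```text
clock: 7.5
eef_pos: [0.4592, -0.0035, 0.0445]
tool_rot: [0.565, 0.825, 0.0, -0.0]
ft_force: [-0.9, 2.6, 4.6]
grip_width: 0.0463
grasp_force: 61.0
```

```bash
python3 r.py
```

```text
7.5 q6 1.1922 F [-0.9  2.6  4.6] Mz 0.235 tau6 0.071
```

Call:
{"op": "send_rows", "data": {
  "motion": "1 0 0 0 0.02; 1 0 0 0 0.04"
}}

```text
clock: 7.7
eef_pos: [0.4592, -0.0035, 0.0445]
tool_rot: [0.581, 0.814, 0.0, -0.0]
ft_force: [-1.2, 3.3, 4.2]
grip_width: 0.0469
grasp_force: 61.0
```

```bash
python3 r.py
```

```text
7.7 q6 1.2321 F [-1.2  3.3  4.2] Mz 0.282 tau6 0.121
```

Call:
{"op": "send_rows", "data": {
  "motion": "1 0 0 0 0.02; 1 0 0 0 0.04"
}}

```text
clock: 7.9
eef_pos: [0.4592, -0.0035, 0.0445]
tool_rot: [0.597, 0.802, 0.0, -0.0]
ft_force: [-1.8, 3.0, 5.1]
grip_width: 0.0468
grasp_force: 61.0
```

```bash
python3 r.py
```

```text
7.9 q6 1.272 F [-1.8  3.   5.1] Mz 0.34 tau6 0.174
```

Call:
{"op": "send_rows", "data": {
  "motion": "1 0 0 0 0.02"
}}

```text
clock: 8.0
eef_pos: [0.4591, -0.0035, 0.0445]
tool_rot: [0.605, 0.796, 0.0, -0.0]
ft_force: [-1.8, 2.2, 5.8]
grip_width: 0.0466
grasp_force: 61.0
```

```bash
python3 r.py
```

```text
8.0 q6 1.2919 F [-1.8  2.2  5.8] Mz 0.391 tau6 0.202
```

Snug: the torque is about 0.2 N m above the running drag. Now I'll release and rise.

Call:
{"op": "send_rows", "data": {
  "motion": "-1 0 0 0 0; -1 0 0 0 0; -1 0 0 0 0; -1 0 0 0 0; -1 0 0 0 0"
}}

```text
clock: 8.5
eef_pos: [0.4593, -0.0041, 0.0442]
tool_rot: [0.606, 0.795, -0.0, 0.0]
ft_force: [-0.6, 0.7, -0.2]
grip_width: 0.0859
grasp_force: 0.0
```

Call:
{"op": "send_rows", "data": {
  "motion": "-1 0 0 -3 0; -1 0 0 -6 0; -1 0 0 -10 0; -1 0 0 -12 0; -1 0 0 -12 0"
}}

```text
clock: 9.0
eef_pos: [0.4618, -0.0041, 0.1678]
tool_rot: [0.606, 0.795, 0.002, 0.003]
ft_force: [0.7, 0.1, -0.5]
grip_width: 0.0853
grasp_force: 0.0
```

```bash
python3 s.py .428 -.274 .12 1.965
```

```text
9.0 [ 0.4618 -0.0041  0.1678] [-0.009  0.2   -0.218  1.145 -0.     1.294] F [ 0.65  0.06 -0.49] M [-0.05  -0.015 -0.007] tau6 0.0 0.0853
(array([-25.12, -10.44,   4.75]), 'th', np.float64(0.268), 'twist', np.float64(1.445))
```

Call:
{"op": "send_rows", "data": {
  "motion": "-1 -5 -2.1 0 -0.14; -1 -10 -4.2 0 -0.28; -1 -15 -6.3 0 -0.42; -1 -20 -8.4 0 -0.56; -1 -24 -10 0 -0.7"
}}

```text
clock: 9.5
eef_pos: [0.4311, -0.2197, 0.1631]
tool_rot: [0.322, 0.947, 0.0, -0.001]
ft_force: [1.9, 0.7, 0.5]
grip_width: 0.0853
grasp_force: 0.0
```

Call:
{"op": "send_rows", "data": {
  "motion": "-1 0 0 0 -0.14; -1 0 0 0 -0.28; -1 0 0 0 -0.42; -1 0 0 0 -0.56; -1 0 0 0 -0.7"
}}

```text
clock: 10.0
eef_pos: [0.4314, -0.2183, 0.1628]
tool_rot: [-0.021, 1.0, 0.001, -0.001]
ft_force: [-0.8, 0.3, 0.2]
grip_width: 0.0852
grasp_force: 0.0
```

```bash
python3 s.py .428 -.274 .12 1.965; python3 - <<'E'
from h import *
for c in('top','scene'):cv2.imwrite(f'pics/{c}2.png',vision.camera(c)[:,:,::-1])
a=cv2.imread('pics/scene2.png')[140:260,120:270];b=cv2.imread('pics/top2.png')[170:290,310:460]
cv2.imwrite('pics/t2c.png',cv2.resize(np.hstack([a,b]),None,fx=2.66,fy=4,interpolation=cv2.INTER_CUBIC))
# tray fit in first top picture: hull of box silhouette (blue+red) 
from scipy.optimize import minimize
im=cv2.imread('pics/top0.png').astype(float);x0,y0=340,210
big=cv2.resize(im[y0:y0+60,x0:x0+60],None,fx=8,fy=8,interpolation=cv2.INTER_CUBIC)
m=(big.max(2)>110).astype(np.uint8)
def cost(p):
    x,y,a=p;R=np.array([[np.cos(a),-np.sin(a)],[np.sin(a),np.cos(a)]])
    C=np.array([(.05,.032),(-.05,.032),(-.05,-.032),(.05,-.032)])@R.T+(x,y)
    h=cv2.convexHull(((proj('top',[(*q,z) for q in C for z in(0,.024)])-(x0,y0))*8).astype(np.float32)).astype(np.int32)
    s=np.zeros_like(m);cv2.fillPoly(s,[h],1);return float((s!=m).sum())
r=minimize(cost,[.428,-.273,.4],method='Nelder-Mead',options=dict(initial_simplex=[[.428,-.273,.4],[.434,-.273,.4],[.428,-.267,.4],[.428,-.273,.5]]))
print(r.x,r.fun,m.sum())
E
```

```text
10.0 [ 0.4314 -0.2183  0.1628] [-0.468  0.252 -0.163  1.158 -0.    -0.511] F [-0.81  0.32  0.22] M [-0.021 -0.046  0.028] tau6 1.153 0.0852
(array([ 0.57, -5.56,  4.28]), 'th', np.float64(1.614), 'twist', np.float64(-0.351))
[ 0.42660755 -0.27530826  0.38895928] 1359.0 60899
```

View pics/t2c.png

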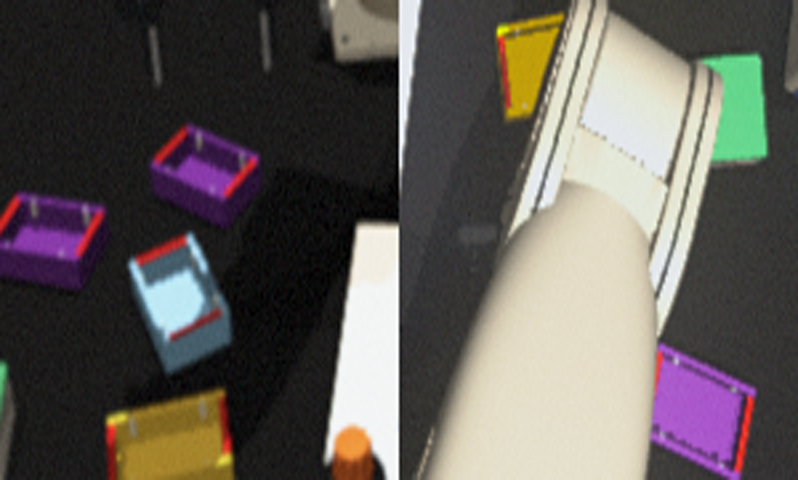

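The left half (scene) shows the open pale blue tray with red end caps near crop (180,305), between the purple and yellow ones. It is clear to grip across its 64 mm. The top view is blocked by the arm.

Call:
{"op": "send_rows", "data": {
  "motion": "-1 0.4 -2.9 0 -0.14; -1 0.7 -5.7 0 -0.28; -1 0.7 -5.7 2 -0.345; -1 0.7 -5.7 6 -0.345; -1 0.7 -5.7 9 -0.345"
}}

```text
clock: 10.6
eef_pos: [0.4265, -0.2755, 0.0721]
tool_rot: [-0.188, 0.982, 0.0, -0.001]
ft_force: [-0.4, 0.8, -0.8]
grip_width: 0.0856
grasp_force: 0.0
```

Call:
{"op": "send_rows", "data": {
  "motion": "-1 0 0 0 0; -1 0 0 0 0; -1 0 0 0 0"
}}

```text
clock: 10.9
eef_pos: [0.4286, -0.2764, 0.0759]
tool_rot: [-0.19, 0.982, -0.001, 0.001]
ft_force: [0.4, -0.5, 0.2]
grip_width: 0.0852
grasp_force: 0.0
```

```bash
python3 s.py .4266 -.2753 .004 1.960
```

```text
10.9 [ 0.4286 -0.2764  0.0759] [-0.573  0.381 -0.229  0.957 -0.    -0.954] F [ 0.43 -0.47  0.2 ] M [ 0.014  0.001 -0.005] tau6 0.009 0.0852
(array([0.15, 0.19, 7.19]), 'th', np.float64(1.952), 'twist', np.float64(-0.008))
```

Call:
{"op": "send_rows", "data": {
  "motion": "-1 0.15 0.15 3 -0.008; -1 0.15 0.15 5 -0.008; -1 0.15 0.15 6.5 -0.008; -1 0.15 0.15 7 -0.008; -1 0.15 0.15 7 -0.008"
}}

```text
clock: 11.4
eef_pos: [0.4261, -0.2752, 0.0051]
tool_rot: [-0.194, 0.981, -0.0, 0.0]
ft_force: [-0.3, -0.5, -0.0]
grip_width: 0.0851
grasp_force: 0.0
```

Call:
{"op": "send_rows", "data": {
  "motion": "0.2 0 0 0 0; 0.2 0 0 0 0; 0.2 0 0 0 0; 0.2 0 0 0 0; 0.2 0 0 0 0"
}}

```text
clock: 11.9
eef_pos: [0.4267, -0.2755, 0.0062]
tool_rot: [-0.194, 0.981, -0.001, 0.001]
ft_force: [-0.5, 0.9, 5.4]
grip_width: 0.0622
grasp_force: 66.5
```

```bash
python3 s.py
```

```text
11.9 [ 0.4267 -0.2755  0.0062] [-0.574  0.469 -0.312  0.787  0.    -0.964] F [-0.5   0.89  5.37] M [0.27  0.174 0.038] tau6 0.01 0.0622
```

Call:
{"op": "send_rows", "data": {
  "motion": "0.2 0 0 -1 0; 0.2 0 0 -4 0; 0.2 0 0 -8 0; 0.2 0 0 -12 0; 0.2 0 0 -13 0"
}}

```text
clock: 12.4
eef_pos: [0.4281, -0.2767, 0.1401]
tool_rot: [-0.194, 0.981, -0.003, 0.003]
ft_force: [0.7, -0.7, -0.7]
grip_width: 0.0619
grasp_force: 66.2
```

Call:
{"op": "send_rows", "data": {
  "motion": "0.2 0 0 0 0; 0.2 0 0 0 0"
}}

```text
clock: 12.6
eef_pos: [0.4247, -0.2744, 0.1336]
tool_rot: [-0.194, 0.981, 0.0, -0.001]
ft_force: [-0.8, -0.3, -2.0]
grip_width: 0.0626
grasp_force: 66.2
```

```bash
python3 s.py .569 -.028 .13 1.371
```

```text
12.6 [ 0.4247 -0.2744  0.1336] [-0.574  0.317 -0.155  1.1   -0.    -0.964] F [-0.8  -0.31 -1.97] M [ 0.043 -0.025  0.01 ] tau6 0.0 0.0626
(array([-22.72,  17.3 ,   0.36]), 'th', np.float64(1.961), 'twist', np.float64(0.59))
```

Call:
{"op": "send_rows", "data": {
  "motion": "0.2 -3 2.3 0 0.1; 0.2 -7 5.3 0 0.2; 0.2 -11 8.3 0 0.3; 0.2 -15 11.3 0 0.4; 0.2 -18.5 14 0 0.5"
}}

```text
clock: 13.1
eef_pos: [0.5425, -0.0727, 0.1317]
tool_rot: [0.057, 0.998, 0.0, -0.002]
ft_force: [0.7, -0.4, -1.7]
grip_width: 0.0623
grasp_force: 66.2
```

Call:
{"op": "send_rows", "data": {
  "motion": "0.2 0 0 0 0; 0.2 0 0 0 0; 0.2 0 0 0 0"
}}

```text
clock: 13.4
eef_pos: [0.5416, -0.0754, 0.1326]
tool_rot: [0.055, 0.998, -0.0, -0.002]
ft_force: [0.8, -0.8, -1.0]
grip_width: 0.0622
grasp_force: 66.2
```

```bash
python3 s.py .569 -.028 .08 1.371
```

```text
13.4 [ 0.5416 -0.0754  0.1326] [-0.138  0.396 -0.041  1.138 -0.    -0.028] F [ 0.82 -0.83 -0.95] M [-0.021  0.02  -0.034] tau6 -0.004 0.0622
(array([-2.22,  5.02,  5.25]), 'th', np.float64(1.461), 'twist', np.float64(0.09))
```

Call:
{"op": "send_rows", "data": {
  "motion": "0.2 -1.1 2.5 0 0.045; 0.2 -2.2 5 0 0.09; 0.2 -2.2 5 2 0.09; 0.2 -2.2 5 4.5 0.09; 0.2 -2.2 5 4.5 0.09"
}}

```text
clock: 13.9
eef_pos: [0.5666, -0.029, 0.0854]
tool_rot: [0.101, 0.995, -0.0, -0.004]
ft_force: [-1.0, 0.3, -2.0]
grip_width: 0.0625
grasp_force: 66.2
```

Call:
{"op": "send_rows", "data": {
  "motion": "0.2 0 0 0 0; 0.2 0 0 0 0; 0.2 0 0 0 0; 0.2 0 0 0 0"
}}

```text
clock: 14.3
eef_pos: [0.5713, -0.028, 0.0905]
tool_rot: [0.1, 0.995, 0.0, 0.001]
ft_force: [0.8, 0.6, -1.4]
grip_width: 0.0621
grasp_force: 66.3
```

```bash
python3 s.py .569 -.028 .049 1.371; python3 - <<'E'
from h import *
for c in('top','scene'):cv2.imwrite(f'pics/{c}3.png',vision.camera(c)[:,:,::-1])
a=cv2.imread('pics/scene3.png')[150:300,210:360];b=cv2.imread('pics/top3.png')[120:270,210:360]
cv2.imwrite('pics/t3c.png',cv2.resize(np.hstack([a,b]),None,fx=2.66,fy=2.66,interpolation=cv2.INTER_CUBIC))
E
```

```text
14.3 [ 0.5713 -0.028   0.0905] [-0.049  0.475 -0.035  1.059  0.     0.151] F [ 0.78  0.61 -1.42] M [-0.023 -0.016  0.001] tau6 -0.001 0.0621
(array([ 0.23, -0.04,  4.15]), 'th', np.float64(1.371), 'twist', np.float64(-0.0))
```

View pics/t3c.png

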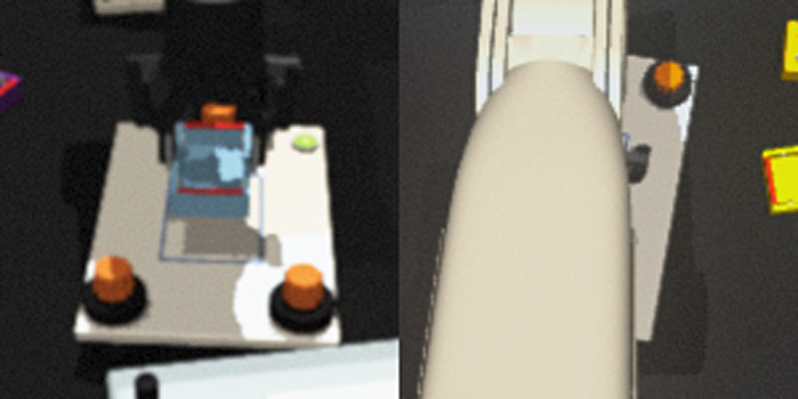

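The scene half shows the held tray over the outline, roughly centred and aligned with it. The outline spans crop columns about 163–263. I'll lower in stages.

Call:
{"op": "send_rows", "data": {
  "motion": "0.2 0.2 0 1.2 0; 0.2 0.2 0 2.4 0; 0.2 0.2 0 3.3 0; 0.2 0.2 0 3.6 0; 0.2 0.2 0 3.6 0"
}}

```text
clock: 14.9
eef_pos: [0.5677, -0.0272, 0.052]
tool_rot: [0.1, 0.995, -0.0, -0.001]
ft_force: [0.1, -0.4, -2.1]
grip_width: 0.0624
grasp_force: 66.3
```

Call:
{"op": "send_rows", "data": {
  "motion": "0.2 0 0 0 0; 0.2 0 0 0 0; 0.2 0 0 0 0; 0.2 0 0 0 0"
}}

```text
clock: 15.3
eef_pos: [0.5689, -0.0273, 0.0537]
tool_rot: [0.1, 0.995, 0.0, 0.0]
ft_force: [0.0, 0.0, -1.5]
grip_width: 0.0622
grasp_force: 66.3
```

```bash
python3 s.py .569 -.028 .048 1.371;  python3 - <<'E'
from h import *
vision.camera('top');im=vision.camera('scene')[:,:,::-1];cv2.imwrite('pics/scene4.png',im)
cv2.imwrite('pics/s4c.png',cv2.resize(im[185:285,230:350],None,fx=6,fy=6,interpolation=cv2.INTER_CUBIC))
E
```

```text
15.3 [ 0.5689 -0.0273  0.0537] [-0.048  0.509 -0.085  0.975 -0.     0.152] F [ 0.03  0.01 -1.48] M [ 0.006  0.05  -0.017] tau6 -0.0 0.0622
(array([-0.02, -0.06,  0.57]), 'th', np.float64(1.371), 'twist', np.float64(0.0))
```

View pics/s4c.png

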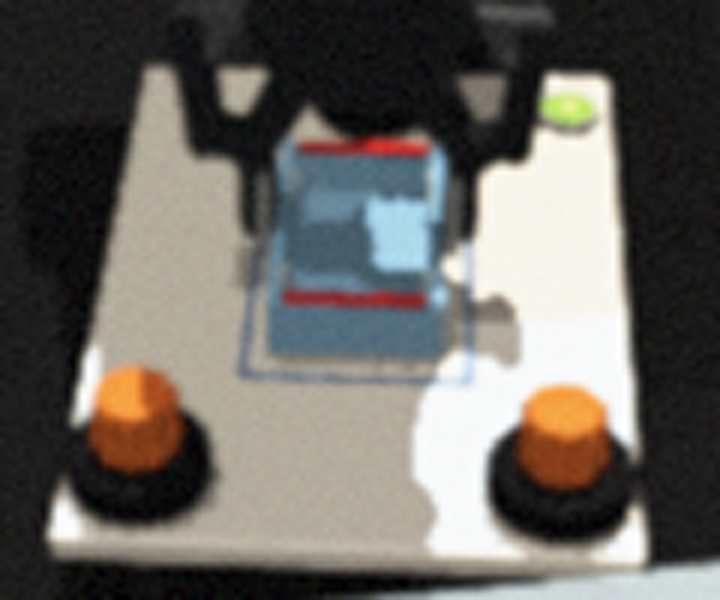

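The tray hangs about 6 mm above the plate. Its side gaps to the outline are equal (29 and 28 px) and its front gap is reasonable. Now the final lowering, by feel.

Call:
{"op": "send_rows", "data": {
  "motion": "0.2 0 0 0.15 0; 0.2 0 0 0.3 0; 0.2 0 0 0.4 0; 0.2 0 0 0.45 0; 0.2 0 0 0.45 0"
}}

```text
clock: 15.9
eef_pos: [0.5685, -0.0273, 0.0487]
tool_rot: [0.1, 0.995, 0.0, -0.0]
ft_force: [-0.1, 0.9, -2.1]
grip_width: 0.0621
grasp_force: 66.3
```

Call:
{"op": "send_rows", "data": {
  "motion": "0.2 0 0 0.05 0; 0.2 0 0 0.05 0; 0.2 0 0 0.05 0"
}}

```text
clock: 16.2
eef_pos: [0.5687, -0.0273, 0.0484]
tool_rot: [0.1, 0.995, 0.0, 0.0]
ft_force: [-0.4, 0.2, -1.0]
grip_width: 0.0624
grasp_force: 66.3
```

```bash
python3 s.py .569 -.028 .048 1.371
```

```text
16.2 [ 0.5687 -0.0273  0.0484] [-0.048  0.515 -0.091  0.964 -0.     0.152] F [-0.36  0.23 -0.99] M [ 0.001  0.005 -0.008] tau6 -0.0 0.0624
(array([-0.05, -0.06,  0.04]), 'th', np.float64(1.371), 'twist', np.float64(0.0))
```

Call:
{"op": "send_rows", "data": {
  "motion": "0.2 0 0 0.05 0; 0.2 0 0 0.05 0; 0.2 0 0 0.05 0"
}}

```text
clock: 16.5
eef_pos: [0.5687, -0.0273, 0.0483]
tool_rot: [0.1, 0.995, -0.0, 0.0]
ft_force: [-1.6, 0.6, 2.9]
grip_width: 0.0623
grasp_force: 66.7
```

Call:
{"op": "send_rows", "data": {
  "motion": "0.2 0 0 0.05 0; 0.2 0 0 0.05 0; 0.2 0 0 0.05 0"
}}

```text
clock: 16.8
eef_pos: [0.5687, -0.0273, 0.0482]
tool_rot: [0.1, 0.995, -0.0, 0.0]
ft_force: [-2.4, -0.4, 6.3]
grip_width: 0.0621
grasp_force: 67.1
```

Seated, with a contact force of about 6 N. I'll release gently and rise.

Call:
{"op": "send_rows", "data": {
  "motion": "-0.5 0 0 -0.05 0; -0.6 0 0 -0.05 0; -0.8 0 0 -0.05 0; -1 0 0 -0.05 0; -1 0 0 -0.05 0"
}}

```text
clock: 17.3
eef_pos: [0.5686, -0.0273, 0.0477]
tool_rot: [0.1, 0.995, 0.0, -0.0]
ft_force: [1.4, 0.2, -0.6]
grip_width: 0.0858
grasp_force: 0.0
```

Call:
{"op": "send_rows", "data": {
  "motion": "-1 0 0 -1 0; -1 0 0 -3 0; -1 0 0 -6 0; -1 0 0 -10 0; -1 0 0 -14 0"
}}

```text
clock: 17.8
eef_pos: [0.5682, -0.0273, 0.1897]
tool_rot: [0.1, 0.995, -0.0, -0.0]
ft_force: [0.2, 0.7, -0.6]
grip_width: 0.085
grasp_force: 0.0
```

Call:
{"op": "send_rows", "data": {
  "motion": "-1 5 0 -3 0; -1 10 0 -5 0; -1 15 3 -5 0; -1 19 6 -5 0; -1 23 9 -5 0"
}}

```text
clock: 18.3
eef_pos: [0.3718, 0.0938, 0.239]
tool_rot: [0.101, 0.995, 0.001, 0.001]
ft_force: [0.7, 1.0, -0.3]
grip_width: 0.0853
grasp_force: 0.0
```

Call:
{"op": "send_rows", "data": {
  "motion": "-1 0 5 0 0; -1 0 10 0 0; -1 0 15 0 0; -1 0 15 0 0; -1 0 15 0 0"
}}

```text
clock: 18.8
eef_pos: [0.4025, 0.2412, 0.2379]
tool_rot: [0.098, 0.995, -0.0, -0.0]
ft_force: [-0.2, -0.6, -0.0]
grip_width: 0.0853
grasp_force: 0.0
```

```bash
python3 s.py; python3 - <<'E'
from h import *
t=vision.camera('top')[:,:,::-1];im=vision.camera('scene')[:,:,::-1];cv2.imwrite('pics/top5.png',t);cv2.imwrite('pics/scene5.png',im)
a=cv2.resize(t[110:270,215:375],(400,400),interpolation=cv2.INTER_CUBIC);b=cv2.resize(im[170:290,230:350],(400,400),interpolation=cv2.INTER_CUBIC)
cv2.imwrite('pics/f5.png',np.hstack([a,b]))
E
```

```text
18.8 [0.4025 0.2412 0.2379] [ 0.54   0.177 -0.058  1.336 -0.     0.737] F [-0.22 -0.63 -0.03] M [-0.005  0.005 -0.016] tau6 0.018 0.0853
```

View pics/f5.png

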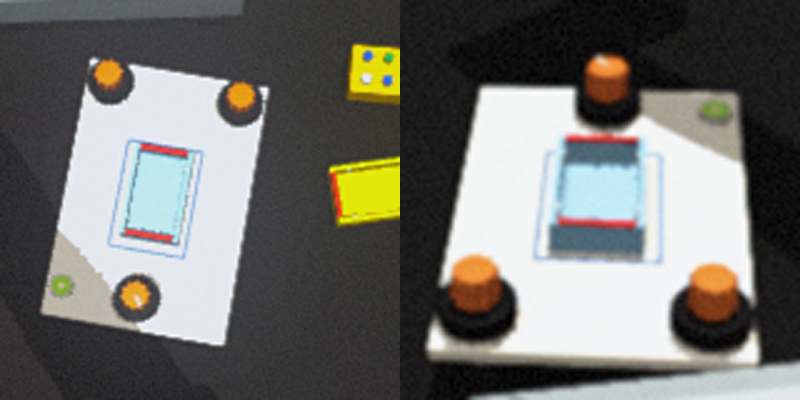

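The tray lies inside the outline, square to it, but seems forward of centre along x: in the top half the rows are 143–241 against the outline's 141–257. I'll measure it.

```bash
cat > fit.py <<'E'
from h import *
from scipy.optimize import minimize
def run(c,f,lo,hi,F=8):
    im=cv2.imread(f).astype(float);x0,y0=lo
    big=cv2.resize(im[y0:hi[1],x0:hi[0]],None,fx=F,fy=F,interpolation=cv2.INTER_CUBIC)
    m=cv2.morphologyEx(((big[...,0]-big[...,2]>22)&(big.min(2)<175)|(big.max(2)<150)|((big[...,2]-big[...,0])>50)).astype(np.uint8),cv2.MORPH_OPEN,np.ones((21,21)))
    n,l,s,ce=cv2.connectedComponentsWithStats(m);m=(l==1+np.argmax(s[1:,4])).astype(np.uint8);m=quadfill(m)
    def cost(p):
        x,y,a=p;R=np.array([[np.cos(a),-np.sin(a)],[np.sin(a),np.cos(a)]])
        C=np.array([(.05,.032),(-.05,.032),(-.05,-.032),(.05,-.032)])@R.T+(x,y)
        h=cv2.convexHull((((proj(c,[(*q,z) for q in C for z in(.042,.066)])-(x0,y0)+.5)*F-.5)).astype(np.float32)).astype(np.int32)
        s=np.zeros_like(m);cv2.fillPoly(s,[h],1);return float((s!=m).sum())
    s0=[.569,-.028,-.2];r=minimize(cost,s0,method='Nelder-Mead',options=dict(initial_simplex=[s0,[.575,-.028,-.2],[.569,-.022,-.2],[.569,-.028,-.1]]))
    print(c,'tray',r.x.round(4),r.fun,m.sum())
def quadfill(m):
    cs,_=cv2.findContours(m,cv2.RETR_EXTERNAL,cv2.CHAIN_APPROX_NONE);o=np.zeros_like(m);cv2.fillPoly(o,[cv2.convexHull(max(cs,key=cv2.contourArea))],1);return o
def outline(c,f):
    im=cv2.imread(f).astype(float);S=cv2.GaussianBlur(im[...,0]-im[...,2],(0,0),.7)
    g=np.linspace(-1,1,60)
    def cost(p):
        x,y,a=p;R=np.array([[np.cos(a),-np.sin(a)],[np.sin(a),np.cos(a)]]);q=np.vstack([np.c_[.058*g,0*g+.04],np.c_[.058*g,0*g-.04],np.c_[0*g+.058,.04*g],np.c_[0*g-.058,.04*g]])*1.012@R.T+(x,y)
        P=proj(c,np.c_[q,0*q[:,0]+.042]).astype(np.float32);return -float(cv2.remap(S.astype(np.float32),P[:,:1],P[:,1:],cv2.INTER_LINEAR).mean())
    s0=[.569,-.029,-.2];r=minimize(cost,s0,method='Nelder-Mead',options=dict(initial_simplex=[s0,[.572,-.029,-.2],[.569,-.026,-.2],[.569,-.029,-.17]]))
    print(c,'outline',r.x.round(4),r.fun)
outline('top','pics/top0.png');outline('scene','pics/scene0.png')
run('top','pics/top5.png',(255,160),(305,215));run('scene','pics/scene5.png',(268,205),(312,255))
E
python3 fit.py
```

```text
top outline [ 0.5702 -0.0274 -0.2011] -42.92252731323242
scene outline [ 0.5689 -0.0276 -0.2016] -21.483333587646484
top tray [ 0.7046 -0.1182  0.8217] 1487.0 1487
scene tray [ 0.575  -0.0286 -0.1945] 45348.0 20068
```

```bash
python3 - <<'E'
s=open('fit.py').read()
a=s.index("    m=cv2.morph");b=s.index("    def cost(p):\n        x,y,a=p;R=np.array([[np.cos(a),-np.sin(a)],[np.sin(a),np.cos(a)]])\n        C=")
s=s[:a]+"""    d=big[...,0]-big[...,2];m=((d>25)|(d<-45)|(big.max(2)<150)).astype(np.uint8)
    n,l,st,ce=cv2.connectedComponentsWithStats(m);k=l[l.shape[0]//2,l.shape[1]//2];cc=np.array(m.shape[::-1])/2
    k=1+int(np.argmax(st[1:,4]));m=(l==k).astype(np.uint8);m=quadfill(m);cv2.imwrite(f'pics/m_{c}.png',np.hstack([big.astype(np.uint8),cv2.merge([m*255]*3)]));print(st[1:][st[1:,4]>300])
"""+s[b:]
open('fit.py','w').write(s)
E
python3 fit.py; python3 -c "
import cv2,numpy as np
a=cv2.imread('pics/m_top.png');b=cv2.imread('pics/m_scene.png');h=min(a.shape[0],b.shape[0])
cv2.imwrite('pics/mm.png',cv2.resize(np.hstack([a[:h],b[:h]]),(800,220)))"
```

```text
top outline [ 0.5702 -0.0274 -0.2011] -42.92252731323242
scene outline [ 0.5689 -0.0276 -0.2016] -21.483333587646484
[[   22    41   315   393 75409]]
top tray [ 0.5642 -0.0222 -0.3065] 33818.0 94576
[[   14     0   290   345 70981]
 [  248    89    81   266  3368]
 [   73   340   120    11   870]]
scene tray [ 0.5745 -0.0311 -0.3185] 17365.0 84875
```

View pics/mm.png

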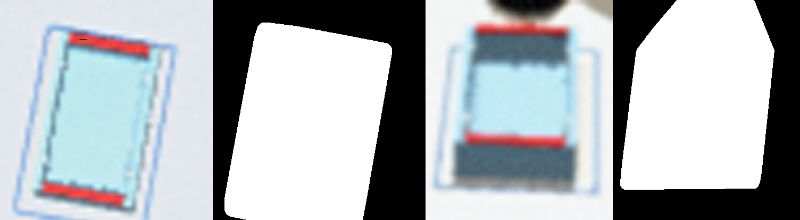

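The masks merged with the outline, but both red caps show cleanly, so I'll use those.

```bash
python3 - <<'E'
from h import *
for c,lo,hi in(('top',(255,160),(305,215)),('scene',(268,200),(312,255))):
    im=cv2.imread(f'pics/{c}5.png').astype(float)[lo[1]:hi[1],lo[0]:hi[0]]
    big=cv2.resize(im,None,fx=8,fy=8,interpolation=cv2.INTER_CUBIC);m=((big[...,2]-big[...,1]>80)&(big[...,2]-big[...,0]>60)).astype(np.uint8)
    n,l,s,ce=cv2.connectedComponentsWithStats(m);k=[i for i in range(1,n) if s[i,4]>300]
    p=(ce[k]+.5)/8-.5+lo;P=ray(c,p,.066)[:,:2];d=P[0]-P[1];print(c,s[k],P.round(4).tolist(),'mid',P.mean(0).round(4),'len',np.hypot(*d).round(4),'yaw',np.arctan(d[1]/d[0]).round(3))
E
```

```text
top [[ 131   62  149   38 2503]
 [  81  334  150   39 2479]] [[0.618, -0.0383], [0.5256, -0.02]] mid [ 0.5718 -0.0291] len 0.0941 yaw -0.196
scene [[  97   83  166   19 2301]
 [  77  284  184   23 2670]] [[0.5249, -0.0203], [0.6177, -0.0371]] mid [ 0.5713 -0.0287] len 0.0943 yaw -0.179
```

The tray is about 2 mm from the outline's centre (the margin is 8 mm) and within about 0.01 rad of square. Nothing is touching the robot, so I'll hand in.

```bash
python3 -c "
from workcell import workorder
print(workorder.job_done())"
```

```text
the job is handed in; nothing more can be done
None
```

I turned the lock ring clockwise until it was snug, about 0.2 N m above its running drag, then set the tray about 2 mm off the outline's centre and square to it, let go, and handed the job in; I saw no verdict, and I didn't measure the levelling knob or re-check the bystanders.

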